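# Find the heavy side of a balancing wheel

### The arm

A 7-joint arm with a two-finger parallel gripper is mounted at the origin on the work surface. World frame = base frame: x ahead of the robot, y to its left, z up, the work surface at z = 0. Lengths are in m, angles in rad, forces in N, time in s.
With the tool pointing down it reaches from about 0.4 to 0.875 m from the base axis. Payload 4.4 kg.
Tool frame: the origin (TCP) lies between the finger pads; the fingertips stand 8 mm ahead of it and the grasp point (between the pads) lies 11 mm behind it; x points along the fingers, z is the direction in which the jaws open and shut, and the axes are right-handed (so a half turn about x gives the same grasp; the last joint's range is limited). The gripper opens to 85 mm and grips with 20 to 120 N. Pads are 22 mm wide; open, the fingers measure 114 mm over their backs; the gripper's body (76 mm by 85 mm) begins 54 mm behind the grasp point. The pads swing forward as they close: fully open they stand 13 mm farther back than shut.
Start: joints at [-1.221, 0.628, 0.038, 1.517, -0.027, 0.996, -0.02], TCP at [0.263, 0.595, 0.239] pointing down, gripper open.
Joint ranges: [-3.06, 3.06], [-0.37, 2.12], [-1.25, 1.32], [0.18, 2.47], [-1.1, 4.24], [0.23, 1.98], [-2.94, 2.94]. Speed limits (rad/s): [2.57, 2.57, 3.14, 3.14, 3.14, 3.14, 3.14].

### API

Orientations are given as a unit quaternion [x, y, z, w].
In Python, from plant import sensors, get_image, job gives the robot as it stands.
- The arm moves only by the shell command python3 -m inch 'ROWS'. ROWS is JSON, a list of rows, each a list of 5 numbers: the closure, from -1 (fully open) to 1 (shut), so that 0 is half open, then the shift along the tool's x, y, z as a fraction of full scale, then the turn about the tool's x as a fraction of full scale. In form: [[grip, x, y, z, twist], ...]. A call has 1 to 12 rows; each row shifts and turns the commanded pose from where the row before left it, along the tool's axes as they then stand; what a row does not reach is not made up. Full scale, the value 1, is 0.03 m for a shift and pi rad for a turn. A row lasts 1/12 s, in which the tool goes at most 41.7 mm and 7.16 degrees, less where a joint would pass 70% of its speed; a pose out of reach is approached as far as the arm can. A call with a number of a shift or a turn outside -1 to 1 is refused whole. A call with a gripper value outside its range is refused whole. The fingers move at their own pace and stop on an object; the grip force is fixed at half the most. Time passes only in rows, so rows that do not move let the fingers close. It gives the time, the measured TCP pose, the force and the opening at its end, in the units of the state.
- sensors.get_obs(): the state, without advancing time (a new reading comes with each control period).
- get_image(name): name is "scene" or "top" or "wrist"; returns a dict with "frame" (420x560x3 uint8, red, green, blue), "K" (3x3 intrinsics, pixels), "extrinsics" (4x4, takes a point from camera to world coordinates). Camera axes: x right, y down, z forward; pixel columns grow to the right and rows downward; lengths in m; the calibration is good to about 2 mm. A picture is of the moment at which its call begins. There is no depth.
- job.hand_in(): hands the job in, once; it reports no verdict.
The state is a dict: "clock": time; "qpos": joint angles; "qvel": joint speeds; "tau": joint torques, N m; "ee_pos": TCP position; "eef_rot": TCP orientation; "wrist_force": force on the tool from outside, world axes, zero at the start; "wrist_torque": the same for the moment, N m; "width": finger opening in m.
Only numpy, scipy, OpenCV 4.12 (cv2) and the standard library are available. Lean on these libraries where they do the work, as an engineer would, in place of code of your own. Each camera call takes 0.05 s, during which the arm holds its last target. There are 200 camera calls.

### The job

The steel wheel on the balancing stand is heavier on one side, which cannot be seen. Take it by its wooden handle, crank it right round once to feel where the heavy side is, then bring the heavy side straight down and finish still gripping the handle, holding the wheel still there. Leave the other things on the bench where they are.

Things in the scene. Friction and masses are not known exactly. Their poses are not given: they have to be found in the camera images.
- wheel (a joint): Turn of the closed steel wheel (130 mm across, 38 thick) on its level axle. 0: handle straight above the axle; grows clockwise as seen from the handle's side, endless, counts whole turns; starts within 0.8 of 0. A hidden slug at any angle to the handle makes one side heavy: it pulls 0.155 to 0.24 N m when level with the axle. All else on the wheel, handle included, is balanced.
- axle (a point): Centre of the circle that the handle's middle runs round: on the axle line, 67 mm out from the wheel's flat face. Fixed to the stand, does not turn. x level along the axle towards the wheel (roughly away from the robot), y level across, z up. At wheel turn q the handle's middle is at y = -0.055 sin q, z = 0.055 cos q m from here.
- handle: Wooden crank handle, a round level bar 22 mm thick, 96 long, parallel to the axle and 55 mm off it. Origin at its middle, x along it towards the wheel. It spins freely on its pin, so a hand keeps its attitude while cranking. Its outer end is free, the other stops 19 mm short of the wheel's face. Cranking takes about 0.5 to 9 N, least and most half a turn apart.
- stand: Grey stand fixed to the bench: base plate 150 x 160 x 14 mm, a column behind the wheel up to 185 mm. Origin under the plate's middle, x as the axle's. Axle 150 mm up; the wheel lies at x = -48 to -10 mm, the handle at -163 to -67. The bearing drags an even 0.27 N m either way: the wheel stays where it is left and never swings down by itself.
- caliper: bystander: steel caliper lying flat, 200 mm long, origin under the middle of its beam
- pliers: bystander: pliers lying flat, 175 mm long, origin near the pivot
- hammer: bystander: hammer with wooden handle, 270 mm, lying on the bench
- file: bystander: file with wooden grip, 280 mm, lying on the bench
- block: bystander: square steel bench block, 75 by 75 by 22 mm, origin under its centre
- mandrel: bystander: upright steel ring mandrel, 150 mm high, foot 48 mm across, origin under its foot
- jar: bystander: glass jar, 60 mm across, 75 mm high, origin under its foot

How it is judged:
By the outcome, as a careful person would: the job done as asked, in the order asked, and still so for the second after the job is handed in, while the arm keeps its last pose, push and grip.
It also fails if it takes over 59 s, if anything falls off the work surface, if the arm or the gripper's body presses on something with over 40 N, if the wrist force passes 120 N, or if a joint passes its speed limit or range.

## Working session

There is one attempt and no reset: what is moved stays moved. The work goes in short steps, Python scripts to look and compute and a shell command to move; the robot and the scene stay as the last step left them, time stands still between calls to the robot, and variables do not carry over. Pictures are saved under pics/ and viewed, about 8 in all and at most 12, crops included, and the job is handed in when it is done.

```bash
ls; mkdir -p pics; python3 - <<'E'
from plant import sensors,get_image
import cv2,numpy as np
o=sensors.get_obs()
for k,v in o.items(): print(k,np.round(v,4))
for n in ("scene","top"):
    d=get_image(n); cv2.imwrite(f"pics/{n}0.png",d["frame"][:,:,::-1]); print(n,d["K"],np.round(d["extrinsics"],4))
E
```

```text
pics
clock 0.0
qpos [-1.2208  0.6293  0.0385  1.5184 -0.027   0.9963 -0.02  ]
qvel [ 0.0008 -0.0019 -0.0007  0.0003 -0.0002  0.002   0.0001]
tau [ 2.00000e-04 -5.63383e+01  1.22630e+00 -1.93448e+01  1.10000e-02
  1.04000e-02  0.00000e+00]
ee_pos [0.2623 0.5941 0.2384]
eef_rot [-0.3864  0.593   0.3856  0.5919]
wrist_force [-0.9611  0.9768 -0.1045]
wrist_torque [-0.0211 -0.0817  0.0478]
width 0.0855
scene [[468.00397791   0.         281.36003406]
 [  0.         468.00397791 202.80290392]
 [  0.           0.           1.        ]] [[-8.1100e-02  6.2750e-01 -7.7440e-01  1.6204e+00]
 [ 9.9670e-01  5.0800e-02 -6.3100e-02  8.4200e-02]
 [-3.0000e-04 -7.7700e-01 -6.2950e-01  9.9400e-01]
 [ 0.0000e+00  0.0000e+00  0.0000e+00  1.0000e+00]]
top [[421.65095881   0.         285.71440756]
 [  0.         421.65095881 215.43347171]
 [  0.           0.           1.        ]] [[-0.0125 -0.9966  0.0816  0.485 ]
 [-0.9995  0.0148  0.0266 -0.0135]
 [-0.0277 -0.0813 -0.9963  1.5627]
 [ 0.      0.      0.      1.    ]]
```

View pics/scene0.png

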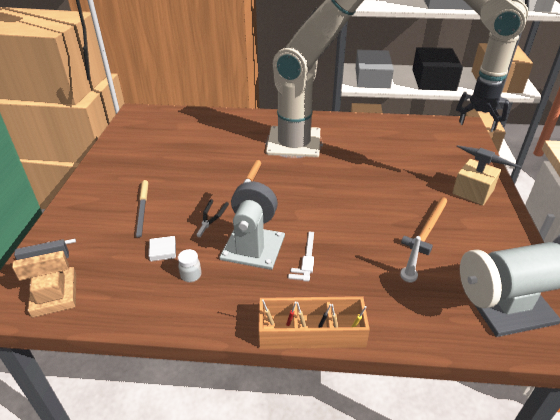

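View pics/top0.png

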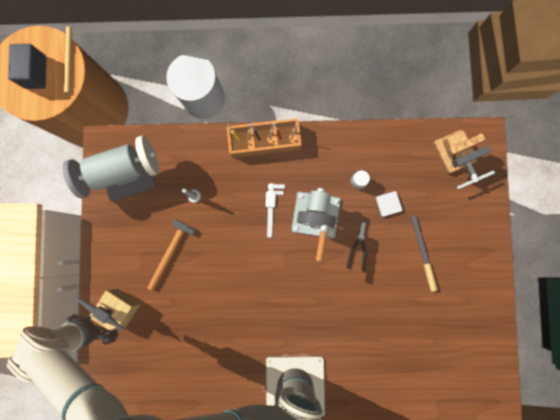

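Scene view: wheel at (255,203), with its handle behind it at (255,172). Top view: stand plate at about (317,213), handle from (323,232) to (319,260). Next I'll measure the plate and handle by colour.

```bash
cat > h.py <<'E'
import numpy as np,cv2
from plant import sensors,get_image
def ray(d,u,v):
    K,E=d["K"],d["extrinsics"]; r=E[:3,:3]@np.linalg.solve(K,[u,v,1.]); return E[:3,3],r/np.linalg.norm(r)
def onz(d,u,v,z):
    c,r=ray(d,u,v); return c+r*(z-c[2])/r[2]
def cross(r1,r2):
    (a,u),(b,v)=r1,r2
    s=np.linalg.lstsq(np.c_[u,-v],b-a,rcond=None)[0]; p,q=a+s[0]*u,b+s[1]*v
    return (p+q)/2,np.linalg.norm(p-q)
E
python3 - <<'E'
from h import *
from scipy.spatial.transform import Rotation as R
d=get_image("top"); f=d["frame"]; hsv=cv2.cvtColor(f,cv2.COLOR_RGB2HSV)
x0,y0,x1,y1=285,180,355,270
print(hsv[246,316:328].tolist()); print(hsv[200,292:345:4].tolist())
h=((hsv[...,0]<20)&(hsv[...,2]>140)&(hsv[...,1]>120)).astype(np.uint8)
g=((hsv[...,1]<70)&(hsv[...,2]>60)).astype(np.uint8)
for m,n in((h,'h'),(g,'g')):
    m2=np.zeros_like(m); m2[y0:y1,x0:x1]=m[y0:y1,x0:x1]
    for c in cv2.findContours(m2,0,1)[0]:
        if cv2.contourArea(c)>40:
            r=cv2.minAreaRect(c); print(n,cv2.contourArea(c),r); b=cv2.boxPoints(r)
            for p in b: print(p, np.round(onz(d,*p,.014 if n=='g' else .2),3))
cv2.imwrite("pics/c1.png",cv2.resize(f[y0-10:y1+10,x0-10:x1+10,::-1],None,fx=5,fy=5,interpolation=2))
print(np.round(R.from_quat(sensors.get_obs()["eef_rot"]).as_matrix(),3))
E
```

```text
[[11, 142, 151], [12, 150, 172], [14, 155, 215], [15, 151, 234], [15, 151, 237], [14, 153, 230], [13, 155, 211], [13, 151, 177], [13, 147, 149], [12, 144, 145], [11, 144, 147], [11, 143, 148]]
[[11, 138, 153], [18, 34, 182], [60, 11, 213], [63, 12, 215], [60, 12, 198], [60, 10, 220], [65, 7, 234], [60, 12, 209], [51, 11, 165], [40, 13, 116], [57, 12, 214], [30, 3, 233], [17, 35, 130], [11, 139, 149]]
h 345.0 ((339.5, 199.0), (29.0, 24.0), -0.0)
[325. 211.] [ 0.609 -0.105  0.2  ]
[325. 187.] [ 0.688 -0.106  0.2  ]
[354. 187.] [ 0.686 -0.2    0.2  ]
[354. 211.] [ 0.608 -0.198  0.2  ]
h 2202.0 ((316.5, 225.5), (87.0, 63.0), 90.0)
[285. 182.] [0.706 0.024 0.2  ]
[348. 182.] [ 0.703 -0.181  0.2  ]
[348. 269.] [ 0.422 -0.174  0.2  ]
[285. 269.] [0.424 0.027 0.2  ]
g 1818.0 ((316.0945739746094, 211.4324188232422), (45.045318603515625, 48.16889953613281), 9.462322235107422)
[289.91888 231.48648] [0.552 0.013 0.014]
[297.83783 183.97296] [ 0.728 -0.019  0.014]
[342.27026 191.37836] [ 0.698 -0.182  0.014]
[334.35132 238.89188] [ 0.523 -0.149  0.014]
[[-0.001 -0.915  0.404]
 [-0.001  0.404  0.915]
 [-1.    -0.    -0.001]]
```

View pics/c1.png

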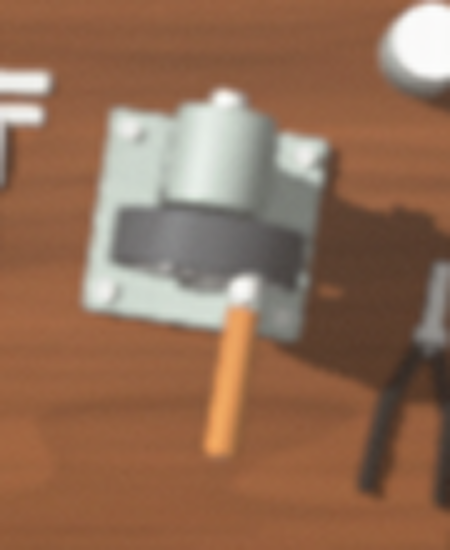

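The crop shows plate corners TL, BL and BR at about (297.6,191.6), (292,230) and (334.6,238) in full-image pixels. The handle axis runs (323,231) to (318.6,261).

```bash
python3 - <<'E'
from h import *
d=get_image("top")
P=[onz(d,275+u/5,170+v/5,.014)[:2] for u,v in((113,108),(85,302),(299,342),(330,143))]
for i in range(4): print(np.round(P[i],3), round(np.linalg.norm(P[i]-P[i-1]),3))
e=lambda v:np.degrees(np.arctan2(v[1],v[0]))
print("yaws",e(P[0]-P[1]),e(P[3]-P[2]),e(P[1]-P[2])-90,e(P[0]-P[3])-90)
C=np.mean(P,0);print("C",C)
for z in(.205,.19):
    a,b=[onz(d,275+u/5,170+v/5,z)[:2] for u,v in((241,305),(218,455))]
    yaw=e(a-b); print(z,a,b,np.linalg.norm(a-b),yaw)
    t=np.radians(yaw); X=np.array([np.cos(t),np.sin(t)]);Y=np.array([-X[1],X[0]])
    m=(a+b)/2-C; print("mid in stand",m@X,m@Y,"z from y",.15+np.sqrt(.055**2-min(.055,abs(m@Y))**2))
E
```

```text
[ 0.7   -0.017] 0.162
[0.556 0.005] 0.145
[ 0.525 -0.151] 0.159
[ 0.671 -0.177] 0.148
yaws -8.99766599738613 -10.086638351810349 -11.383932145628222 -10.174895987931919
C [ 0.61303358 -0.08480072]
0.205 [ 0.5442563 -0.0971341] [ 0.44854254 -0.08056516] 0.09713729115998011 -9.821104120650006
mid in stand -0.11423427041703639 -0.023884150979025864 z from y 0.19954338837838098
0.19 [ 0.54491099 -0.09805771] [ 0.44813978 -0.08130571] 0.09821047119026088 -9.821104120650011
mid in stand -0.11396821838677451 -0.024682552115609994 z from y 0.1991504997030569
```

```bash
python3 -m inch '[[-1,-1,0,0,-0.0386],[-1,-1,0,0,-0.0386],[-1,0,-0.3,-0.5,0],[-1,0,-0.467,-0.878,0],[-1,0,-0.467,-0.878,0],[-1,0,-0.467,-0.878,0],[-1,0,-0.467,-0.878,0],[-1,0,-0.467,-0.878,0],[-1,0,-0.467,-0.878,0],[-1,0,-0.467,-0.878,0],[-1,0,-0.467,-0.878,0],[-1,0,-0.467,-0.878,0]]'
python3 -m inch '[[-1,0,-0.467,-0.878,0],[-1,0,-0.467,-0.878,0],[-1,0,-0.467,-0.878,0],[-1,0,-0.467,-0.878,0],[-1,0,-0.467,-0.878,0],[-1,0,-0.467,-0.878,0],[-1,0,-0.467,-0.878,0],[-1,0,-0.467,-0.878,0],[-1,0,-0.467,-0.878,0],[-1,0,-0.467,-0.878,0],[-1,0,-0.3,-0.6,0],[-1,0,0,0,0]]'
```

```text
clock: 1.2
ee_pos: [0.3523, 0.3215, 0.2993]
eef_rot: [-0.455, 0.541, 0.455, 0.541]
wrist_force: [1.6, 0.1, -0.2]
width: 0.0855
clock: 2.2
ee_pos: [0.4515, 0.0153, 0.2994]
eef_rot: [-0.454, 0.543, 0.452, 0.543]
wrist_force: [-0.8, -0.1, -0.7]
width: 0.0855
```

```bash
python3 -m inch '[[-1,0,-0.42,-0.792,0],[-1,0,-0.42,-0.792,0],[-1,0,-0.42,-0.792,0],[-1,0,-0.42,-0.792,0],[-1,0,0,0,0],[-1,0,0,0,0],[-1,0,0,0,0]]'
python3 - <<'E'
from h import *
from scipy.spatial.transform import Rotation as R
o=sensors.get_obs(); M=R.from_quat(o["eef_rot"]).as_matrix(); print(np.round(M,3), "z yaw",np.degrees(np.arctan2(M[1,2],M[0,2])))
d=get_image("wrist"); f=d["frame"]; cv2.imwrite("pics/w1.png",f[:,:,::-1])
d2=get_image("scene"); print(np.round(d["extrinsics"],3))
hsv=cv2.cvtColor(f,cv2.COLOR_RGB2HSV)
m=cv2.inRange(hsv,(8,100,175),(22,255,255)); c=max(cv2.findContours(m,0,1)[0],key=cv2.contourArea); r=cv2.minAreaRect(c); print(r,cv2.boxPoints(r).tolist())
E
```

```text
clock: 2.78
ee_pos: [0.4834, -0.0809, 0.299]
eef_rot: [-0.455, 0.541, 0.456, 0.541]
wrist_force: [-0.5, 0.1, -0.6]
width: 0.0857
[[-0.001 -0.985  0.172]
 [ 0.001  0.172  0.985]
 [-1.     0.001  0.001]] z yaw 80.12172512003966
[[ 0.172  0.944  0.283  0.412]
 [ 0.985 -0.165 -0.049 -0.069]
 [ 0.     0.287 -0.958  0.434]
 [ 0.     0.     0.     1.   ]]
((279.5, 187.99996948242188), (375.99993896484375, 558.9998779296875), 90.0) [[6.103515625e-05, 0.0], [558.9999389648438, 0.0], [558.9999389648438, 375.99993896484375], [6.103515625e-05, 375.99993896484375]]
```

View pics/w1.png

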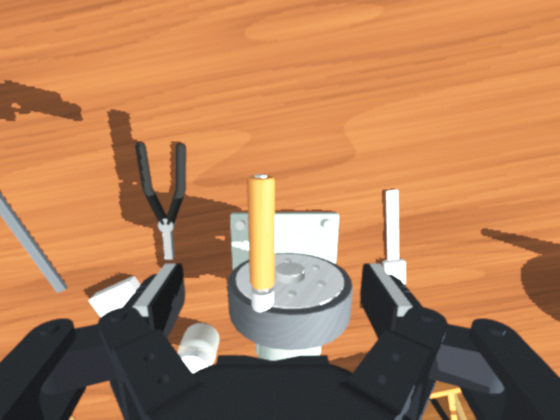

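Wrist view: the handle runs from (260,178) to (263,290), parallel to the image columns. The plate's front corners are at (231,213) and (338,213), and the hub is at about (289,268).

```bash
python3 - <<'E'
from h import *
d=get_image("wrist"); f=d["frame"]; hsv=cv2.cvtColor(f,cv2.COLOR_RGB2HSV)
for v in(190,230,270): print(v,[int(x) for x in np.round(f[v,240:285:3].astype(int)[:,0]-f[v,240:285:3].astype(int)[:,2])],f[v,240:285:6].tolist())
t=np.radians(-9.88);X=np.array([np.cos(t),np.sin(t)]);Y=np.array([-X[1],X[0]])
s=lambda p:np.round([p[:2]@X,p[:2]@Y],4)
pl=[onz(d,u,213,.014) for u in(231,338)]; print("plate front",[s(p) for p in pl], "axle y",np.mean(pl,0)[:2]@Y)
for z in(.195,.2): print(z,"outer",s(onz(d,261,177,z)),"inner",s(onz(d,262.5,290,z)))
print("hub y",s(onz(d,289,268,.15)))
o=sensors.get_obs(); print("tcp",s(o["ee_pos"]),o["ee_pos"][2], o["wrist_force"])
T=get_image("top")
C=np.array([.6130,-.0848]);print("C top",s(C))
E
```

```text
190 [142, 141, 133, 140, 148, 137, 132, 119, 98, 87, 102, 137, 140, 139, 140] [[228, 145, 86], [212, 135, 79], [244, 183, 96], [254, 227, 122], [255, 249, 157], [255, 247, 153], [226, 145, 86], [228, 148, 88]]
230 [-11, -11, -8, 128, 146, 137, 127, 112, 100, 100, 111, 65, 0, -1, 0] [[188, 203, 199], [177, 190, 185], [240, 177, 94], [255, 230, 128], [255, 248, 155], [255, 243, 144], [254, 255, 254], [254, 255, 254]]
270 [-8, -9, -7, 80, 146, 143, 127, 111, 106, 104, 116, 122, -4, -6, -5] [[185, 191, 193], [189, 195, 196], [237, 172, 91], [255, 230, 128], [255, 245, 149], [255, 239, 139], [172, 177, 176], [160, 167, 165]]
plate front [array([ 0.5456, -0.0566]), array([0.5454, 0.0998])] axle y 0.021593380834213284
0.195 outer [ 0.4601 -0.0055] inner [ 0.563  -0.0051]
0.2 outer [ 0.4592 -0.0053] inner [ 0.56  -0.005]
hub y [0.5643 0.0212]
tcp [0.4902 0.0036] 0.2992601261765289 [-0.23126617  0.01950279 -0.7497968 ]
C top [0.6185 0.0216]
```

```bash
python3 -m inch '[[-1,0,-0.1,-0.287,0],[-1,0.8,0,0,0],[-1,0.8,0,0,0],[-1,0.8,0,0,0],[-1,0.8,0,0,0],[-1,0.53,0,0,0],[-1,0,0,0,0],[-1,0,0,0,0]]'
for i in 1 2 3 4 5 6 7 8; do python3 -m inch '[[-1,0,0,0,0]]' | grep -E 'ee_pos|force'; done
```

```text
clock: 3.65
ee_pos: [0.4849, -0.0914, 0.1871]
eef_rot: [-0.454, 0.542, 0.455, 0.541]
wrist_force: [0.1, -0.7, 0.4]
width: 0.0856
ee_pos: [0.486, -0.0915, 0.1883]
wrist_force: [-0.0, -0.2, -0.4]
ee_pos: [0.4863, -0.0914, 0.1887]
wrist_force: [0.0, 1.1, -0.8]
ee_pos: [0.486, -0.0913, 0.1886]
wrist_force: [0.4, 0.1, 0.8]
ee_pos: [0.4857, -0.0912, 0.1883]
wrist_force: [-0.3, 0.3, 0.5]
ee_pos: [0.4855, -0.0912, 0.188]
wrist_force: [-0.5, -0.3, 0.5]
ee_pos: [0.4854, -0.0911, 0.1878]
wrist_force: [0.8, 0.4, 0.1]
ee_pos: [0.4853, -0.0911, 0.1876]
wrist_force: [-0.2, -0.1, 0.2]
ee_pos: [0.4852, -0.0911, 0.1875]
wrist_force: [0.3, 0.1, 0.3]
```

```bash
python3 -m inch '[[1,0,0,0,0],[1,0,0,0,0],[1,0,0,0,0],[1,0,0,0,0],[1,0,0,0,0],[1,0,0,0,0],[1,0,0,0,0],[1,0,0,0,0]]'; python3 -m inch '[[1,0,0,0,0]]'
python3 - <<'E'
from h import *
d=get_image("wrist"); cv2.imwrite("pics/w2.png",d["frame"][:,:,::-1])
E
```

```text
clock: 4.98
ee_pos: [0.4852, -0.0911, 0.1874]
eef_rot: [-0.455, 0.541, 0.455, 0.541]
wrist_force: [-0.2, -0.4, -0.7]
width: 0.0203
clock: 5.07
ee_pos: [0.4851, -0.0911, 0.1873]
eef_rot: [-0.455, 0.541, 0.455, 0.541]
wrist_force: [0.5, 0.7, -0.5]
width: 0.0205
```

View pics/w2.png

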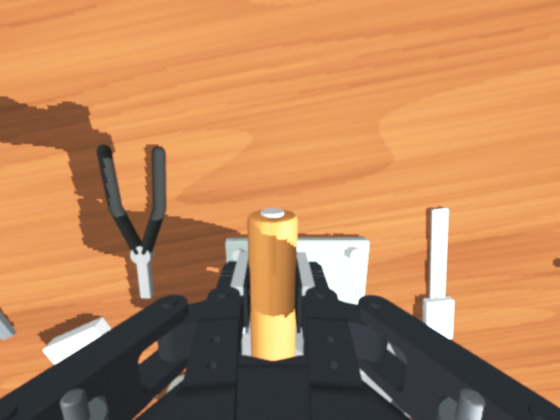

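The handle is held between the pads, with its outer end visible at (272,212) and a width of 20.5 mm. Estimated q is about 0.53. I'll start cranking clockwise in 10° chords, with a force sample after each chord.

```bash
{ 
python3 -m inch '[[1,0.093,0,-0.130,0],[1,0.093,0,-0.130,0]]'
python3 -m inch '[[1,0.114,0,-0.112,0],[1,0.114,0,-0.112,0]]'
python3 -m inch '[[1,0.132,0,-0.091,0],[1,0.132,0,-0.091,0]]'
python3 -m inch '[[1,0.145,0,-0.066,0],[1,0.145,0,-0.066,0]]'
python3 -m inch '[[1,0.155,0,-0.040,0],[1,0.155,0,-0.040,0]]'
python3 -m inch '[[1,0.159,0,-0.013,0],[1,0.159,0,-0.013,0]]'
} | tee -a log.txt | grep -vE 'rot'
```

```text
clock: 5.28
ee_pos: [0.4839, -0.0987, 0.182]
wrist_force: [0.3, 1.3, 1.0]
width: 0.0204
clock: 5.45
ee_pos: [0.4827, -0.1059, 0.1748]
wrist_force: [0.6, 1.7, 1.7]
width: 0.0204
clock: 5.62
ee_pos: [0.4817, -0.1114, 0.1667]
wrist_force: [0.5, -0.2, 1.2]
width: 0.0201
clock: 5.78
ee_pos: [0.481, -0.1153, 0.1579]
wrist_force: [0.6, -0.1, 2.0]
width: 0.0205
clock: 5.95
ee_pos: [0.4806, -0.1177, 0.1485]
wrist_force: [0.1, -1.3, 2.7]
width: 0.0199
clock: 6.12
ee_pos: [0.4805, -0.1184, 0.139]
wrist_force: [-0.4, -2.7, 3.0]
width: 0.02
```

```bash
{ 
python3 -m inch '[[1,0.159,0,0.015,0],[1,0.159,0,0.015,0]]'
python3 -m inch '[[1,0.154,0,0.043,0],[1,0.154,0,0.043,0]]'
python3 -m inch '[[1,0.144,0,0.069,0],[1,0.144,0,0.069,0]]'
python3 -m inch '[[1,0.130,0,0.093,0],[1,0.130,0,0.093,0]]'
python3 -m inch '[[1,0.112,0,0.114,0],[1,0.112,0,0.114,0]]'
python3 -m inch '[[1,0.091,0,0.132,0],[1,0.091,0,0.132,0]]'
python3 -m inch '[[1,0.066,0,0.145,0],[1,0.066,0,0.145,0]]'
python3 -m inch '[[1,0.040,0,0.155,0],[1,0.040,0,0.155,0]]'
python3 -m inch '[[1,0.013,0,0.159,0],[1,0.013,0,0.159,0]]'
} | tee -a log.txt | grep -vE 'rot|width'
```

```text
clock: 6.28
ee_pos: [0.4807, -0.1175, 0.1295]
wrist_force: [-1.4, -2.2, 3.0]
clock: 6.45
ee_pos: [0.4811, -0.1149, 0.1202]
wrist_force: [-1.1, -4.6, 1.4]
clock: 6.62
ee_pos: [0.4818, -0.1108, 0.1116]
wrist_force: [-1.0, -4.8, 1.4]
clock: 6.78
ee_pos: [0.4828, -0.1053, 0.1038]
wrist_force: [-0.9, -5.0, 1.6]
clock: 6.95
ee_pos: [0.4839, -0.0985, 0.0971]
wrist_force: [-0.6, -4.4, 2.2]
clock: 7.12
ee_pos: [0.4853, -0.0907, 0.0916]
wrist_force: [-0.8, -4.3, 3.5]
clock: 7.28
ee_pos: [0.4867, -0.0822, 0.0877]
wrist_force: [-1.0, -5.5, 4.3]
clock: 7.45
ee_pos: [0.4883, -0.0731, 0.0853]
wrist_force: [-1.6, -5.2, 4.2]
clock: 7.62
ee_pos: [0.4899, -0.0639, 0.0845]
wrist_force: [-2.2, -5.9, 4.8]
```

```bash
{ 
python3 -m inch '[[1,-0.015,0,0.159,0],[1,-0.015,0,0.159,0]]'
python3 -m inch '[[1,-0.043,0,0.154,0],[1,-0.043,0,0.154,0]]'
python3 -m inch '[[1,-0.069,0,0.144,0],[1,-0.069,0,0.144,0]]'
python3 -m inch '[[1,-0.093,0,0.130,0],[1,-0.093,0,0.130,0]]'
python3 -m inch '[[1,-0.114,0,0.112,0],[1,-0.114,0,0.112,0]]'
python3 -m inch '[[1,-0.132,0,0.091,0],[1,-0.132,0,0.091,0]]'
python3 -m inch '[[1,-0.145,0,0.066,0],[1,-0.145,0,0.066,0]]'
python3 -m inch '[[1,-0.155,0,0.040,0],[1,-0.155,0,0.040,0]]'
python3 -m inch '[[1,-0.159,0,0.013,0],[1,-0.159,0,0.013,0]]'
} | tee -a log.txt | grep -vE 'rot|width'
```

```text
clock: 7.78
ee_pos: [0.4914, -0.0547, 0.0854]
wrist_force: [-2.3, -5.8, 3.2]
clock: 7.95
ee_pos: [0.4929, -0.0457, 0.0878]
wrist_force: [-1.0, -8.4, 0.9]
clock: 8.12
ee_pos: [0.4944, -0.0371, 0.0919]
wrist_force: [-0.7, -7.7, -0.7]
clock: 8.28
ee_pos: [0.4957, -0.0293, 0.0974]
wrist_force: [-0.7, -8.0, -3.6]
clock: 8.45
ee_pos: [0.4969, -0.0226, 0.1042]
wrist_force: [0.5, -7.6, -4.6]
clock: 8.62
ee_pos: [0.4978, -0.0172, 0.1121]
wrist_force: [0.8, -7.2, -6.1]
clock: 8.78
ee_pos: [0.4984, -0.0132, 0.1207]
wrist_force: [1.0, -6.5, -6.0]
clock: 8.95
ee_pos: [0.4989, -0.0107, 0.13]
wrist_force: [1.9, -6.2, -6.9]
clock: 9.12
ee_pos: [0.4991, -0.0099, 0.1395]
wrist_force: [1.8, -6.2, -7.8]
```

```bash
{ 
python3 -m inch '[[1,-0.159,0,-0.015,0],[1,-0.159,0,-0.015,0]]'
python3 -m inch '[[1,-0.154,0,-0.043,0],[1,-0.154,0,-0.043,0]]'
python3 -m inch '[[1,-0.144,0,-0.069,0],[1,-0.144,0,-0.069,0]]'
python3 -m inch '[[1,-0.130,0,-0.093,0],[1,-0.130,0,-0.093,0]]'
python3 -m inch '[[1,-0.112,0,-0.114,0],[1,-0.112,0,-0.114,0]]'
python3 -m inch '[[1,-0.091,0,-0.132,0],[1,-0.091,0,-0.132,0]]'
python3 -m inch '[[1,-0.066,0,-0.145,0],[1,-0.066,0,-0.145,0]]'
python3 -m inch '[[1,-0.040,0,-0.155,0],[1,-0.040,0,-0.155,0]]'
python3 -m inch '[[1,-0.013,0,-0.159,0],[1,-0.013,0,-0.159,0]]'
} | tee -a log.txt | grep -vE 'rot|width'
```

```text
clock: 9.28
ee_pos: [0.4989, -0.0106, 0.1489]
wrist_force: [1.3, -6.6, -8.5]
clock: 9.45
ee_pos: [0.4985, -0.013, 0.1582]
wrist_force: [2.3, -5.5, -9.7]
clock: 9.62
ee_pos: [0.4978, -0.017, 0.1671]
wrist_force: [2.8, -5.3, -10.4]
clock: 9.78
ee_pos: [0.4969, -0.0226, 0.1751]
wrist_force: [1.9, -4.9, -12.2]
clock: 9.95
ee_pos: [0.4957, -0.0294, 0.182]
wrist_force: [3.0, -4.8, -13.3]
clock: 10.12
ee_pos: [0.4944, -0.0371, 0.1876]
wrist_force: [4.0, -5.2, -17.6]
clock: 10.28
ee_pos: [0.4929, -0.0454, 0.1915]
wrist_force: [4.3, -2.7, -19.6]
clock: 10.45
ee_pos: [0.4915, -0.0542, 0.194]
wrist_force: [5.4, -0.7, -20.4]
clock: 10.62
ee_pos: [0.4899, -0.0632, 0.1949]
wrist_force: [5.0, 2.5, -19.5]
```

```bash
{ 
python3 -m inch '[[1,0.035,0,-0.159,0],[1,0.035,0,-0.159,0]]'
python3 -m inch '[[1,0.053,0,-0.154,0],[1,0.053,0,-0.154,0]]'
python3 -m inch '[[1,0.069,0,-0.144,0],[1,0.069,0,-0.144,0]]'
python3 -m inch '[[1,0.093,0,-0.130,0],[1,0.093,0,-0.130,0]]'
python3 -m inch '[[1,0.114,0,-0.112,0],[1,0.114,0,-0.112,0]]'
python3 -m inch '[[1,0.132,0,-0.091,0],[1,0.132,0,-0.091,0]]'
} | tee -a log.txt | grep -vE 'rot|width'
cat > fit.py <<'E'
from h import *
import re
from scipy.optimize import least_squares
t=open("log.txt").read(); g=lambda k:np.array([[float(a) for a in m.split(",")] for m in re.findall(k+r": \[(.*?)\]",t)])
P,F=g("ee_pos"),g("wrist_force"); th=np.radians(-9.88); Y=np.array([-np.sin(th),np.cos(th),0])
p=np.c_[P@Y,P[:,2]]; f=np.c_[F@Y,F[:,2]]
c=least_squares(lambda c:np.hypot(p[:,0]-c[0],p[:,1]-c[1])-c[2],[.02,.139,.055]); print("circle",c.x,"rms",np.sqrt(np.mean(c.fun**2)))
def run(cx,cz,sel,lbl):
    q=np.arctan2(-(p[:,0]-cx),p[:,1]-cz)
    T=.055*-(f[:,0]*-np.cos(q)+f[:,1]*-np.sin(q))   # torque hand applies, clockwise
    A=np.c_[np.ones(len(q)),np.sin(q),np.cos(q)][sel]; k,_,_,_=np.linalg.lstsq(A,T[sel],rcond=None)
    # gravity resists clockwise: T=drag + m sin(q+b), b=heavy side's angle cw from handle -> heavy at q+b; hand torque = drag - m sin(q+b)
    amp=np.hypot(k[1],k[2]); b=np.arctan2(-k[2],-k[1]); s=np.sqrt(np.mean((A@k-T[sel])**2))
    print(lbl,"drag %.3f amp %.3f rms %.3f  q for heavy down %.3f"%(k[0],amp,s,(np.pi-b)%(2*np.pi)))
    return q,T
n=len(p); al=np.arange(n)
q,T=run(*c.x[:2],al,"all"); run(.0216,.139,al,"geom"); run(*c.x[:2],al[:36],"first36"); run(*c.x[:2],al[2:24],"2-24"); run(*c.x[:2],al[6:],"6-")
fr=.055*0+ (f[:,0]*-np.sin(q)+f[:,1]*np.cos(q))
for i in al: print("%.2f %.3f rad %.1f"%(q[i]%6.283,T[i],fr[i]),end=" | ")
E
python3 fit.py
```

```text
clock: 10.78
ee_pos: [0.4883, -0.073, 0.1939]
wrist_force: [0.9, 3.3, -0.5]
clock: 10.95
ee_pos: [0.4865, -0.0834, 0.191]
wrist_force: [-0.9, 1.0, 2.4]
clock: 11.12
ee_pos: [0.485, -0.0924, 0.1865]
wrist_force: [-0.8, 1.5, 2.3]
clock: 11.28
ee_pos: [0.4836, -0.1003, 0.1805]
wrist_force: [-1.6, -0.6, 3.4]
clock: 11.45
ee_pos: [0.4825, -0.107, 0.1733]
wrist_force: [-2.5, -1.4, 4.1]
clock: 11.62
ee_pos: [0.4816, -0.1122, 0.165]
wrist_force: [-3.1, -2.3, 3.8]
circle [0.02089679 0.13965361 0.05506773] rms 7.657142098104639e-05
all drag 0.279 amp 0.170 rms 0.028  q for heavy down 2.587
geom drag 0.277 amp 0.170 rms 0.027  q for heavy down 2.555
first36 drag 0.279 amp 0.169 rms 0.028  q for heavy down 2.589
2-24 drag 0.277 amp 0.167 rms 0.032  q for heavy down 2.559
6- drag 0.280 amp 0.168 rms 0.027  q for heavy down 2.594
0.69 0.092 rad -0.1 | 0.88 0.134 rad -0.3 | 1.06 0.054 rad 0.7 | 1.23 0.104 rad 0.7 | 1.41 0.135 rad 1.7 | 1.58 0.167 rad 2.7 | 1.76 0.187 rad 1.8 | 1.93 0.164 rad 3.9 | 2.11 0.204 rad 3.5 | 2.28 0.249 rad 2.8 | 2.45 0.265 rad 1.1 | 2.63 0.304 rad -0.9 | 2.80 0.369 rad -2.2 | 2.98 0.331 rad -3.2 | 3.15 0.339 rad -4.8 | 3.32 0.300 rad -4.2 | 3.49 0.420 rad -3.7 | 3.66 0.387 rad -3.2 | 3.84 0.465 rad -2.4 | 4.01 0.456 rad -2.7 | 4.19 0.482 rad -3.0 | 4.36 0.428 rad -3.8 | 4.54 0.429 rad -4.5 | 4.71 0.430 rad -5.8 | 4.88 0.403 rad -7.6 | 5.06 0.409 rad -8.0 | 5.23 0.366 rad -9.3 | 5.41 0.354 rad -11.3 | 5.59 0.289 rad -12.9 | 5.76 0.268 rad -17.5 | 5.93 0.271 rad -19.1 | 6.10 0.217 rad -20.0 | 6.27 0.200 rad -19.4 | 0.16 0.180 rad -1.1 | 0.36 0.090 rad 1.9 | 0.55 0.129 rad 1.3 | 0.73 0.090 rad 3.1 | 0.91 0.118 rad 3.9 | 1.09 0.115 rad 4.2 |
```

The fit gives a drag of 0.279 N m (0.27 expected), an amplitude of 0.17 (in range), and heavy side down at q ≈ 2.57. Over one full turn is done. I'll continue clockwise to that angle and log more samples on the way.

```bash
{ 
python3 -m inch '[[1,0.148,0,-0.061,0],[1,0.148,0,-0.061,0]]'
python3 -m inch '[[1,0.156,0,-0.034,0],[1,0.156,0,-0.034,0]]'
python3 -m inch '[[1,0.160,0,-0.007,0],[1,0.160,0,-0.007,0]]'
python3 -m inch '[[1,0.158,0,0.021,0],[1,0.158,0,0.021,0]]'
python3 -m inch '[[1,0.152,0,0.048,0],[1,0.152,0,0.048,0]]'
python3 -m inch '[[1,0.142,0,0.074,0],[1,0.142,0,0.074,0]]'
python3 -m inch '[[1,0.127,0,0.098,0],[1,0.127,0,0.098,0]]'
python3 -m inch '[[1,0.108,0,0.119,0],[1,0.108,0,0.119,0]]'
} >> log.txt; python3 fit.py | tail -c 900; python3 fit.py | head -7
python3 -c "
from plant import sensors;o=sensors.get_obs();print(o['clock'],o['ee_pos'],o['wrist_force'],o['width'])"
```

```text
rad 2.7 | 1.76 0.187 rad 1.8 | 1.93 0.164 rad 3.9 | 2.11 0.204 rad 3.5 | 2.28 0.249 rad 2.8 | 2.45 0.265 rad 1.1 | 2.63 0.304 rad -0.9 | 2.80 0.369 rad -2.2 | 2.98 0.331 rad -3.2 | 3.15 0.339 rad -4.8 | 3.32 0.300 rad -4.2 | 3.49 0.420 rad -3.7 | 3.66 0.387 rad -3.2 | 3.84 0.465 rad -2.4 | 4.01 0.456 rad -2.7 | 4.19 0.482 rad -3.0 | 4.36 0.428 rad -3.8 | 4.54 0.429 rad -4.5 | 4.71 0.430 rad -5.8 | 4.88 0.403 rad -7.6 | 5.06 0.409 rad -8.0 | 5.23 0.366 rad -9.3 | 5.41 0.354 rad -11.3 | 5.59 0.289 rad -12.9 | 5.76 0.268 rad -17.5 | 5.93 0.271 rad -19.1 | 6.10 0.217 rad -20.0 | 6.27 0.200 rad -19.4 | 0.16 0.180 rad -1.1 | 0.36 0.090 rad 1.9 | 0.55 0.129 rad 1.3 | 0.73 0.090 rad 3.1 | 0.91 0.118 rad 3.9 | 1.09 0.115 rad 4.2 | 1.27 0.112 rad 4.6 | 1.45 0.170 rad 5.0 | 1.62 0.118 rad 4.8 | 1.80 0.152 rad 3.1 | 1.97 0.154 rad 3.8 | 2.15 0.235 rad 3.1 | 2.33 0.212 rad 1.5 | 2.50 0.269 rad 0.9 | circle [0.02089682 0.13964714 0.05506895] rms 7.269512928207389e-05
all drag 0.279 amp 0.170 rms 0.027  q for heavy down 2.590
geom drag 0.277 amp 0.170 rms 0.027  q for heavy down 2.562
first36 drag 
[... 588 characters left out ...]
rad -2.7 | 4.19 0.482 rad -3.0 | 4.36 0.428 rad -3.8 | 4.54 0.429 rad -4.5 | 4.71 0.430 rad -5.8 | 4.88 0.403 rad -7.6 | 5.06 0.409 rad -8.0 | 5.23 0.366 rad -9.3 | 5.41 0.354 rad -11.3 | 5.59 0.289 rad -12.9 | 5.76 0.268 rad -17.5 | 5.93 0.271 rad -19.1 | 6.10 0.217 rad -20.0 | 6.27 0.200 rad -19.4 | 0.16 0.180 rad -1.1 | 0.36 0.090 rad 1.9 | 0.55 0.129 rad 1.3 | 0.73 0.090 rad 3.1 | 0.91 0.118 rad 3.9 | 1.09 0.115 rad 4.2 | 1.27 0.112 rad 4.6 | 1.45 0.170 rad 5.0 | 1.62 0.118 rad 4.8 | 1.80 0.152 rad 3.1 | 1.97 0.154 rad 3.8 | 2.15 0.235 rad 3.1 | 2.33 0.212 rad 1.5 | 2.50 0.269 rad 0.9 | 12.95 [ 0.48424442 -0.09652352  0.09543539] [-1.3163674  -4.29482823  2.1781608 ] 0.020479089906470887
```

```bash
python3 -m inch '[[1,0.03,0,0.045,0],[1,0.03,0,0.045,0],[1,0,0,0,0],[1,0,0,0,0],[1,0,0,0,0],[1,0,0,0,0],[1,0,0,0,0],[1,0,0,0,0],[1,0,0,0,0],[1,0,0,0,0]]'
python3 - <<'E'
from h import *
o=sensors.get_obs(); th=np.radians(-9.88); y=o["ee_pos"]@[-np.sin(th),np.cos(th),0]
print("q",np.arctan2(.0212-y,o["ee_pos"][2]-.1396),o["qvel"].round(3),o["wrist_force"].round(1))
for n in("scene","top"):
    d=get_image(n)["frame"]; cv2.imwrite(f"pics/{n}2.png",d[:,:,::-1])
cv2.imwrite("pics/both.png",np.hstack([cv2.imread("pics/scene2.png")[120:330,100:460],cv2.imread("pics/top2.png")[100:310,160:460]]))
E
```

```text
clock: 13.78
ee_pos: [0.4848, -0.0937, 0.0935]
eef_rot: [-0.455, 0.542, 0.454, 0.541]
wrist_force: [-0.8, -5.7, -4.2]
width: 0.0204
q 2.559559180406448 [ 0.    -0.001  0.001  0.    -0.001  0.001 -0.001] [-0.8 -5.7 -4.2]
```

View pics/both.png

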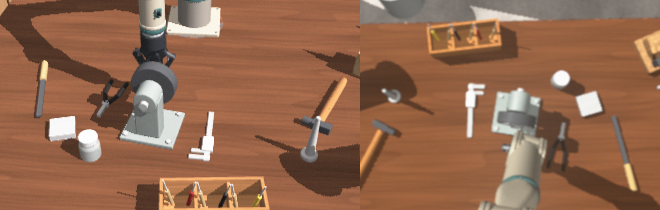

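The crop shows the gripper on the handle beside the wheel, with the caliper, pliers, block, jar, file and hammer where they were. Measured q is 2.56 against an estimate of 2.56–2.60 and the arm is still, so I'm handing in.

```bash
python3 -m inch '[[1,0.006,0,0.01,0],[1,0,0,0,0],[1,0,0,0,0],[1,0,0,0,0],[1,0,0,0,0],[1,0,0,0,0]]'; python3 -c "
from plant import job; print(job.hand_in())"
```

```text
clock: 14.38
ee_pos: [0.4847, -0.0936, 0.0935]
eef_rot: [-0.455, 0.542, 0.454, 0.541]
wrist_force: [-1.6, -5.8, -1.9]
width: 0.0201
the job is handed in; nothing more can be done
None
```

I gripped the handle, cranked the wheel clockwise just over a full turn (about 1⅓ turns in all) and stopped it with the heavy side down. I handed in at 14.4 s, still gripping the handle.

- **Heavy side:** fitting the crank force gave a drag of 0.279 N m (0.27 stated) and an imbalance of 0.17 N m (0.155–0.24 stated). Fits to different parts of the data put heavy side down at handle angle 2.56–2.60 rad.
- **Final pose:** the wheel was last measured standing still at about 2.56 rad, the low end of that spread, so it may be up to about 2° short. A last small nudge barely moved it.
- **Bystanders:** before that nudge, the pictures showed the caliper, pliers, block, jar, file and hammer undisturbed. I did not measure their positions.
- **Forces:** the highest wrist force I logged was about 21 N. It came from being slightly off the handle's circle near the top of the turn, and I corrected it there.

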